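Swing the pour-over dripper to the blue mug

ROBOT

A 6-joint arm with a two-finger parallel gripper is mounted at the origin on the work surface. World frame = base frame: x ahead of the robot, y to its left, z up, the work surface at z = 0. Lengths are in m, angles in rad, forces in N, time in s.
With the tool pointing down it reaches from about 0.35 to 0.775 m from the base axis. Payload 7.3 kg.
Tool frame: the origin (TCP) lies midway between the tips of the shut fingers; the grasp point (between the pads) lies 19 mm behind it (robot.grip_depth is the z of the grasp point in the tool frame, in m); z points along the fingers, y is the line along which they close (so a half turn about z gives the same grasp; the last joint's range is limited). The gripper opens to 92 mm and grips with 3 to 60 N. Pads are 19 mm wide; open, the fingers measure 130 mm over their backs; the gripper's body (75 mm by 190 mm) begins 47 mm behind the grasp point.
Start: joints at [0.999, 0.342, 1.524, -0, 1.275, -0.146], TCP at [0.217, 0.478, 0.227] pointing down, gripper open.
Joint ranges: [-2.53, 2.53], [-0.77, 2.02], [0.04, 2.7], [-1, 4.14], [0.28, 2.66], [-3.11, 3.11]. Speed limits (rad/s): [2.57, 2.57, 3.14, 3.14, 3.14, 3.14].

INTERFACE

Orientations are given as [roll, pitch, yaw] about the fixed x, y, z axes, in that order (R = Rz(yaw) Ry(pitch) Rx(roll)).
In Python, from cell import robot, viewer gives the robot as it stands.
- The arm moves only by the tool step_arm, never from a script. Its argument "increments" is a list of rows, each an object with "delta_pos": the shift along the tool's x, y, z in cm, a list of three; "dr": the turn, a rotation vector about the tool's x, y, z in degrees, a list of three; "fingers": the closure, from -1 (fully open) to 1 (shut), so that 0 is half open. In form: [{"delta_pos": [tx, ty, tz], "dr": [wx, wy, wz], "fingers": fingers}, ...]. A call has exactly 5 rows; each row is the pose to reach, as a shift and turn from the pose commanded when the call began, along the tool's axes at that moment; what a row does not reach only later rows make up. A row lasts 1/8 s, in which the tool goes at most 62.5 mm and 10.7 degrees, less where a joint would pass 70% of its speed; a pose out of reach is approached as far as the arm can. A call with a gripper value outside its range is refused whole. The fingers move at their own pace and stop on an object; "newtons" is the grip in N (left out, the last holds). Time passes only in rows, so rows that repeat a pose let the fingers close, or fill a call up. It gives the time, the measured TCP pose, the force, the opening and the grip force at its end, in the units of the state.
- robot.observe(): the state, without advancing time (a new reading comes with each control period).
- viewer.read_camera(name): name is "scene" or "top" or "wrist"; returns the picture (384x512x3 uint8, red, green, blue); there is no depth.
- viewer.camera_params(name): a dict with "K" (3x3 intrinsics, pixels), "k1" (the pictures are not rectified: a ray, as slopes to the right and down, at radius r is drawn at 1 + k1 r^2 times it, then the intrinsics apply), "T" (4x4, takes a point from camera to world coordinates). Camera axes: x right, y down, z forward; pixel columns grow to the right and rows downward; lengths in m; the calibration is good to about 2 mm. A picture is of the moment at which its call begins: read the wrist's pose just before it. camera_params takes no time and is no camera call; for the wrist camera it gives the pose at the moment of the call.
- robot.hand_in(): hands the job in; it is judged then, once.
The state is a dict: "time": time; "qpos": joint angles; "qvel": joint speeds; "joint_efforts": joint torques, N m; "tool_pos": TCP position; "tool_rot": TCP orientation; "contact_force": force on the tool from outside, world axes, zero at the start; "torque": the same for the moment, N m; "opening": finger opening in m; "grip_force": force on a finger pad.
Only numpy, scipy, OpenCV 4.12 (cv2) and the standard library are available. Lean on these libraries where they do the work, as an engineer would, in place of code of your own. Each camera call takes 0.05 s, during which the arm holds its last target. There are 200 camera calls.

TASK

Set the pour-over stand up for the blue mug: pull the brass plunger knob up, swing the arm round until the white dripper is over the blue mug, and let the knob spring back down so that its pin is fully home in the hole there. Leave the blue mug standing where it is.

Things in the scene. Friction and masses are not known exactly. Their poses are not given: they have to be found in the camera images.
- stand: Fixed: wooden board, brass post and, 125 to 143 mm up, a dark half-disc with steel blocks. Origin on the post's axis, at counter level; z up, the swing axis; x towards the middle hole (arm's start, over a drip dish); y left of x. Three holes 100 mm from the axis at -40, 0, +40 degrees (0.70 rad) about z from x; bevels draw the pin in from 15 mm (9 degrees) either side. Arm stops: 49 degrees.
- knob (a point): Centre of the round upright brass knob (29 mm diameter, 34 mm tall) on the arm, 100 mm from the post's axis; 222 mm above the counter when its pin is home. It pulls straight up against a spring (5 N, 9 N at 20 mm; stop at 26 mm); from 15 mm of lift the arm swings freely. Let go, it springs down into a hole, or rests 14 mm high between holes. All around it is 37 mm or more lower than this point.
- dripper (a point): Centre of the outlet at the bottom of the white ceramic dripper cone (106 mm across its rim, which is 182 mm above the counter) on the end of the swing arm, 210 mm from the post's axis and 106 mm above the counter, on the straight line from the post through the knob. Its x points outward along the arm, z up.
- mug_blue_rim (a point): Centre of the mouth of the loose blue mug (82 mm across, 80 mm tall, 0.3 kg; its rim is 10 mm below the dripper's outlet). It stands on the board within about 10 mm of where the dripper comes with the pin in the -40 or the +40 degree hole. A white mug of the same shape stands on the other side. z is up.
Things that resemble listed ones, but are neither listed nor needed, are in the scene too. Of the things that look like the part that bears mug_blue_rim, the largest one is meant.

How it is judged:
By the outcome, as a careful person would: the job done as asked, in the order asked, and still so for the second after the job is handed in, with the robot touching nothing.
It also fails if it takes over 32 s, if anything falls off the work surface, if the arm or the gripper's body presses on something with over 40 N, if the wrist force passes 120 N, or if a joint passes its speed limit or range.

## Working session

There is one attempt and no reset: what is moved stays moved. The work goes in short steps, Python scripts to look and compute and a tool call to move; the robot and the scene stay as the last step left them, time stands still between calls to the robot, and variables do not carry over. Pictures are saved under pics/ and viewed, at most 10 in all, crops included, and the job is handed in when it is done.

Besides the shell and the picture viewer there is one more tool, called after "Call:" as name(argument=value, ...) on one line, values as JSON. step_arm: Moves the arm, as the interface text tells. Its arguments: {"type":"object","properties":{"increments":{"type":"array"},"newtons":{"type":"number"}},"required":["increments"]}

```bash
mkdir -p pics
cat > h.py <<'E'
import numpy as np, cv2
from cell import robot, viewer
def grab(n,f):
    p=viewer.camera_params(n); im=viewer.read_camera(n); cv2.imwrite('pics/'+f,im[:,:,::-1]); return im,p
def ray(p,u,v):
    K=p['K'];d=cv2.undistortPoints(np.array([[[u,v]]],float),np.array(K),np.array([p['k1'],0,0,0,0.]))[0,0]
    T=np.array(p['T']);return T[:3,3],T[:3,:3]@np.array([d[0],d[1],1])
def onz(p,u,v,z):
    o,d=ray(p,u,v);return o+d*(z-o[2])/d[2]
E
python3 - <<'E'
from h import *
a,p=grab('scene','s1.png');b,q=grab('top','t1.png')
cv2.imwrite('pics/c1.png',np.vstack([a[:,:,::-1],b[:,:,::-1]])[:, :] if 0 else np.hstack([cv2.resize(a,(400,300)),cv2.resize(b,(400,300))])[:,:,::-1])
for x in (p,q): print(np.round(x['T'],3),np.round(x['K'],1),x['k1'])
print(robot.observe())
E
```

```text
[[ 0.211  0.558 -0.802  1.147]
 [ 0.977 -0.128  0.168 -0.016]
 [-0.009 -0.82  -0.573  0.528]
 [ 0.     0.     0.     1.   ]] [[366.    0.  250.7]
 [  0.  366.  195.5]
 [  0.    0.    1. ]] -0.05835669131484496
[[ 0.005 -0.985  0.174  0.469]
 [-1.    -0.006 -0.002  0.109]
 [ 0.003 -0.174 -0.985  0.788]
 [ 0.     0.     0.     1.   ]] [[360.8   0.  249.5]
 [  0.  360.8 192.5]
 [  0.    0.    1. ]] -0.036250807903538816
{'time': 0.1, 'qpos': array([ 9.98960051e-01,  3.42668237e-01,  1.52493851e+00, -1.10316901e-05,
        1.27538798e+00, -1.45983219e-01]), 'qvel': array([-0.00014024, -0.00345638, -0.00087979, -0.00052444,  0.00048277,
       -0.00012145]), 'joint_efforts': array([ 1.96515946e-03, -4.32004809e+01, -2.44695801e+01,  7.20659690e-02,
        5.26403252e-02, -6.97419227e-05]), 'tool_pos': array([0.2166498 , 0.47780908, 0.22610063]), 'tool_rot': array([-3.14020396e+00, -1.93515708e-04,  2.71574268e+00]), 'contact_force': array([ 0.34050275, -0.14752351,  0.83806056]), 'torque': array([ 0.0066935 , -0.0649477 ,  0.05831226]), 'grip_force': 0.0, 'opening': 0.09190551914071961}
```

View pics/t1.png

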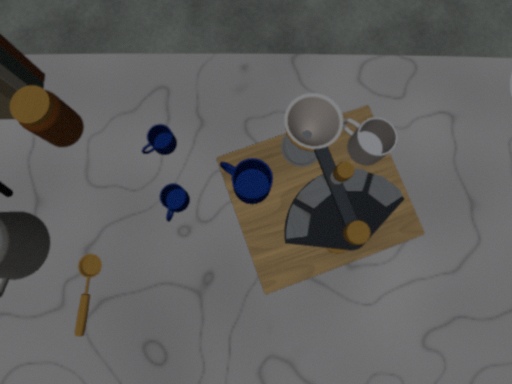

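View pics/s1.png

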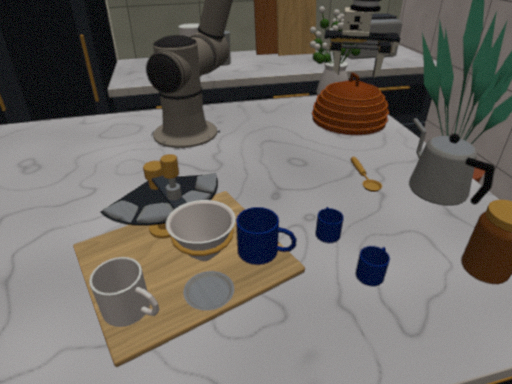

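Top view: post (357,232), knob (343,172), white dripper (313,122), board mugs: blue (252,181), white (371,141). Blue candidates: (252,181), and small cups (161,139) and (174,198). The largest, on the board at one side hole, is the one meant. I'll measure these and confirm with a crop.

Run:
```python
from h import *
b=cv2.imread('pics/t1.png');q=viewer.camera_params('top');p=viewer.camera_params('scene')
s=cv2.imread('pics/s1.png')
def blobs(im,lo,hi,amin):
    h=cv2.cvtColor(im,cv2.COLOR_BGR2HSV);m=cv2.inRange(h,lo,hi)
    n,l,st,c=cv2.connectedComponentsWithStats(m)
    for i in range(1,n):
        if st[i,4]>amin: print(st[i],c[i].round(1))
    return m
print('brass top');blobs(b,(8,150,90),(25,255,255),60)
print('brass scene');blobs(s,(8,150,90),(25,255,255),60)
print('blue top');blobs(b,(108,150,30),(130,255,255),100)
for n,u,v,z in [('knob',344,171,.239),('post',357.5,232.5,.2),('post',357.5,232.5,.239),('drip',313,122,.182),('blue',252,181,.096)]: print(n,z,onz(q,u,v,z).round(4))
c=cv2.resize(b[90:300,200:440],None,fx=2.5,fy=2.5,interpolation=cv2.INTER_CUBIC)
d=cv2.resize(s[140:290,90:310],None,fx=2.5,fy=2.5,interpolation=cv2.INTER_CUBIC)
cv2.imwrite('pics/c2.png',np.clip(c*1.6,0,255));cv2.imwrite('pics/c3.png',np.clip(d*1.3,0,255))
```

```text
brass top
[  10   86   39   37 1103] [ 29.1 103.9]
[338 162  15  16 195] [345.  169.4]
[347 221  23  23 395] [358.  231.9]
[ 80 255  21  20 294] [ 90.6 264.3]
[ 76 295  11  40 220] [ 81.2 314.6]
brass scene
[ 317   81   92   34 1355] [355.6  95.7]
[314 105  75  25 208] [358.8 119.6]
[313 113  47  18  74] [334.  124.6]
[144 155  32  22 289] [159.7 164.2]
[352 158  13  18  84] [358.2 166.1]
[473 169  11  10  69] [477.8 173.2]
[364 180  17  11 140] [371.8 184.9]
[488 200  24  25 425] [501.6 210.6]
[149 225  21  13 178] [158.2 231.3]
[171 230  62  25 294] [203.4 247.2]
blue top
[143 125  32  29 422] [160.9 139.4]
[ 221  159   51   44 1355] [250.6 179.8]
[161 184  27  36 507] [174.  198.9]
knob 0.239 [ 0.6015 -0.0398  0.239 ]
post 0.2 [ 0.5082 -0.0684  0.2   ]
post 0.239 [ 0.5056 -0.0567  0.239 ]
drip 0.182 [ 0.7041 -0.004   0.182 ]
blue 0.096 [0.6147 0.103  0.096 ][ WARN:0@0.212] global loadsave.cpp:1063 imwrite_ Unsupported depth image for selected encoder is fallbacked to CV_8U.
```

View pics/c2.png

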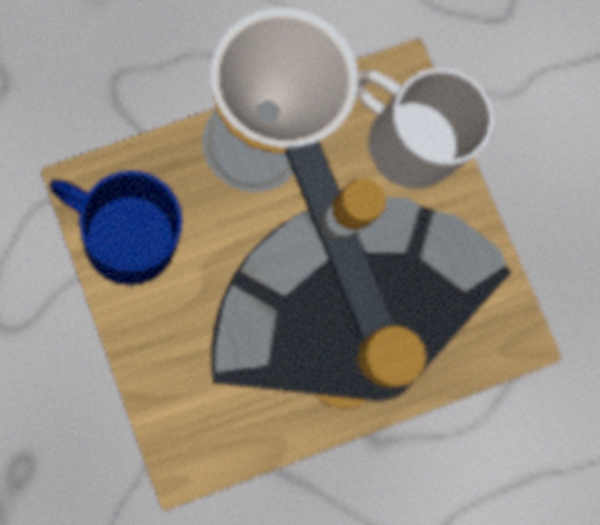

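View pics/c3.png

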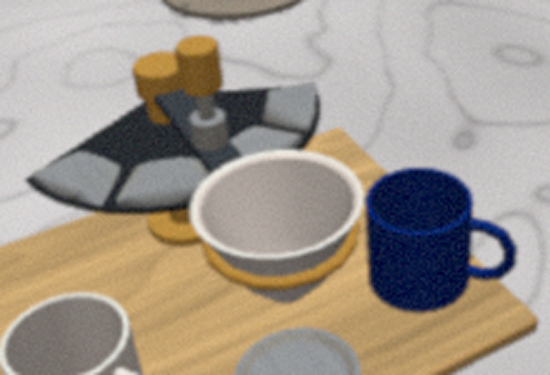

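The crops agree: the big blue mug stands on the board at about (0.615, 0.103). The +40° hole puts the dripper at about (0.616, 0.107). The post is at about (0.506, -0.072), the arm heading 18.4°, and the knob at about (0.6015, -0.040). I'll move above the knob.

Call:
step_arm(increments=[{"delta_pos": [0,0,-6],"dr": [0,0,0],"fingers": -1},{"delta_pos": [-5,-2.8,-6.5],"dr": [0,0,-10],"fingers": -1},{"delta_pos": [-10,-5.5,-6.5],"dr": [0,0,-20],"fingers": -1},{"delta_pos": [-15,-8.3,-6.5],"dr": [0,0,-30],"fingers": -1},{"delta_pos": [-20,-11,-6.5],"dr": [0,0,-40],"fingers": -1}])

```text
time: 0.72
tool_pos: [0.3474, 0.3038, 0.2915]
tool_rot: [-3.142, -0.0, -2.905]
contact_force: [0.4, 0.5, 0.3]
opening: 0.092
grip_force: 0.0
```

Call:
step_arm(increments=[{"delta_pos": [-2.1,-5.4,0],"dr": [0,0,-3],"fingers": -1},{"delta_pos": [-4.2,-10.8,0],"dr": [0,0,-3],"fingers": -1},{"delta_pos": [-6.3,-16.2,0],"dr": [0,0,-3],"fingers": -1},{"delta_pos": [-8.4,-21.6,0],"dr": [0,0,-3],"fingers": -1},{"delta_pos": [-10.4,-27.2,0],"dr": [0,0,-3],"fingers": -1}])

```text
time: 1.35
tool_pos: [0.5109, 0.0626, 0.2915]
tool_rot: [3.141, -0.0, -2.859]
contact_force: [0.4, 1.3, 0.3]
opening: 0.0917
grip_force: 0.0
```

Call:
step_arm(increments=[{"delta_pos": [-1.7,-4,0],"dr": [0,0,0],"fingers": -1},{"delta_pos": [-3.8,-8,0],"dr": [0,0,0],"fingers": -1},{"delta_pos": [-5,-11.4,0],"dr": [0,0,0],"fingers": -1},{"delta_pos": [-5,-11.4,0],"dr": [0,0,0],"fingers": -1},{"delta_pos": [-5,-11.4,0],"dr": [0,0,0],"fingers": -1}])

```text
time: 1.98
tool_pos: [0.5895, -0.0307, 0.2913]
tool_rot: [3.141, -0.001, -2.859]
contact_force: [-0.2, -0.4, 0.1]
opening: 0.0917
grip_force: 0.0
```

Run:
```python
from h import *
o=robot.observe();print(o['tool_pos'],o['tool_rot'],o['qpos'].round(2))
w,p=grab('wrist','w1.png')
print(np.round(p['T'],3))
m=cv2.inRange(cv2.cvtColor(w,cv2.COLOR_RGB2HSV),(8,120,60),(28,255,255))
n,l,st,c=cv2.connectedComponentsWithStats(m)
for i in range(1,n):
    if st[i,4]>200: print(st[i],c[i].round(1),onz(p,*c[i],.239).round(4))
```

```text
[ 0.58952719 -0.03072381  0.29125054] [ 3.14053336e+00 -1.04071003e-03 -2.85869780e+00] [-0.18  0.43  1.21  0.    1.5  -2.04]
[[-0.278  0.926  0.256  0.522]
 [ 0.961  0.267  0.075 -0.052]
 [ 0.001  0.267 -0.964  0.45 ]
 [ 0.     0.     0.     1.   ]]
[ 203   49   51   54 2109] [227.7  75.5] [ 0.5139 -0.0708  0.239 ]
[ 215  191   39   47 1468] [234.6 214.6] [ 0.6009 -0.0428  0.239 ]
[ 57 242  34  58 934] [ 70.  270.6] [ 0.6752 -0.1457  0.239 ]
[419 242  33  58 919] [438.6 270.7] [0.6014 0.1105 0.239 ]
[ 240  310  272   13 1888] [398.3 317.1] [0.6459 0.0979 0.239 ]
```

View pics/w1.png

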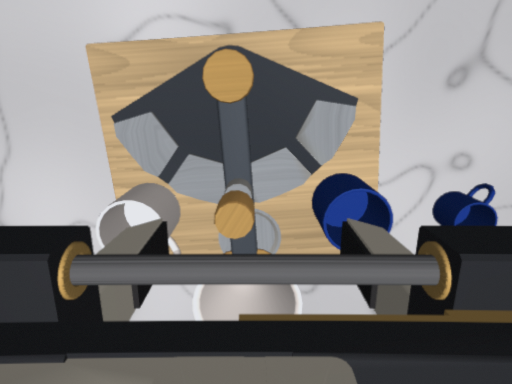

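The wrist view shows the knob at (235,215) between the fingers, at about (0.602, -0.041). I'll centre on it, descend and grip.

Call:
step_arm(increments=[{"delta_pos": [-0.9,-1.3,0],"dr": [0,0,-2],"fingers": -1},{"delta_pos": [-0.9,-1.3,2],"dr": [0,0,-2],"fingers": -1},{"delta_pos": [-0.9,-1.3,4.5],"dr": [0,0,-2],"fingers": -1},{"delta_pos": [-0.9,-1.3,7],"dr": [0,0,-2],"fingers": -1},{"delta_pos": [-0.9,-1.3,8.7],"dr": [0,0,-2],"fingers": -1}])

```text
time: 2.65
tool_pos: [0.6014, -0.0398, 0.204]
tool_rot: [3.141, -0.001, -2.822]
contact_force: [-0.1, -0.3, -0.7]
opening: 0.0918
grip_force: 0.0
```

Call:
step_arm(increments=[{"delta_pos": [0,0,0],"dr": [0,0,0],"fingers": 0.2},{"delta_pos": [0,0,0],"dr": [0,0,0],"fingers": 0.5},{"delta_pos": [0,0,0],"dr": [0,0,0],"fingers": 1},{"delta_pos": [0,0,0],"dr": [0,0,0],"fingers": 1},{"delta_pos": [0,0,0],"dr": [0,0,0],"fingers": 1}], newtons=40)

```text
time: 3.28
tool_pos: [0.6024, -0.0412, 0.205]
tool_rot: [-3.141, 0.0, -2.824]
contact_force: [0.4, -0.0, -0.2]
opening: 0.0463
grip_force: 0.0
```

Call:
step_arm(increments=[{"delta_pos": [0,0,0],"dr": [0,0,0],"fingers": 1},{"delta_pos": [0,0,0],"dr": [0,0,0],"fingers": 1},{"delta_pos": [0,0,0],"dr": [0,0,0],"fingers": 1},{"delta_pos": [0,0,0],"dr": [0,0,0],"fingers": 1},{"delta_pos": [0,0,0],"dr": [0,0,0],"fingers": 1}], newtons=40)

```text
time: 3.9
tool_pos: [0.6024, -0.0413, 0.2047]
tool_rot: [-3.141, 0.0, -2.824]
contact_force: [0.6, -0.7, 1.0]
opening: 0.0285
grip_force: 40.0
```

Call:
step_arm(increments=[{"delta_pos": [0,0,-0.5],"dr": [0,0,0],"fingers": 1},{"delta_pos": [0,0,-1],"dr": [0,0,0],"fingers": 1},{"delta_pos": [0,0,-1.5],"dr": [0,0,0],"fingers": 1},{"delta_pos": [0,0,-2.1],"dr": [0,0,0],"fingers": 1},{"delta_pos": [0,0,-2.1],"dr": [0,0,0],"fingers": 1}])

```text
time: 4.53
tool_pos: [0.6022, -0.0411, 0.2259]
tool_rot: [3.141, -0.0, -2.824]
contact_force: [3.5, -0.9, -9.7]
opening: 0.0285
grip_force: 40.0
```

Call:
step_arm(increments=[{"delta_pos": [0.02,0.7,0],"dr": [0,0,-4],"fingers": 1},{"delta_pos": [0.1,1.39,0],"dr": [0,0,-8],"fingers": 1},{"delta_pos": [0.22,2.08,0],"dr": [0,0,-12],"fingers": 1},{"delta_pos": [0.39,2.76,0],"dr": [0,0,-16],"fingers": 1},{"delta_pos": [0.6,3.42,0],"dr": [0,0,-20],"fingers": 1}])

```text
time: 5.15
tool_pos: [0.5846, -0.0114, 0.225]
tool_rot: [3.141, -0.004, -2.473]
contact_force: [-1.0, -5.7, -9.3]
opening: 0.0284
grip_force: 40.0
```

Swinging freely; second half.

Call:
step_arm(increments=[{"delta_pos": [0.02,0.7,0],"dr": [0,0,-4],"fingers": 1},{"delta_pos": [0.1,1.39,0],"dr": [0,0,-8],"fingers": 1},{"delta_pos": [0.22,2.08,0],"dr": [0,0,-12],"fingers": 1},{"delta_pos": [0.39,2.76,0],"dr": [0,0,-16],"fingers": 1},{"delta_pos": [0.6,3.42,0],"dr": [0,0,-20],"fingers": 1}])

```text
time: 5.78
tool_pos: [0.5581, 0.0101, 0.225]
tool_rot: [3.14, -0.006, -2.124]
contact_force: [-2.9, -11.7, -9.8]
opening: 0.0282
grip_force: 40.0
```

Call:
step_arm(increments=[{"delta_pos": [0,0,0],"dr": [0,0,0],"fingers": 1},{"delta_pos": [0,0,0.3],"dr": [0,0,0],"fingers": 1},{"delta_pos": [0,0,0.6],"dr": [0,0,0],"fingers": 1},{"delta_pos": [0,0,0.8],"dr": [0,0,0],"fingers": 1},{"delta_pos": [0,0,0.8],"dr": [0,0,0],"fingers": 1}])

```text
time: 6.4
tool_pos: [0.5583, 0.0099, 0.2171]
tool_rot: [3.14, -0.006, -2.126]
contact_force: [-3.5, -11.5, -7.9]
opening: 0.0285
grip_force: 40.0
```

Call:
step_arm(increments=[{"delta_pos": [0.2,0.05,0],"dr": [0,0,0],"fingers": 1},{"delta_pos": [0.2,0.05,0],"dr": [0,0,0],"fingers": 0.2},{"delta_pos": [0.2,0.05,0],"dr": [0,0,0],"fingers": -1},{"delta_pos": [0.2,0.05,0],"dr": [0,0,0],"fingers": -1},{"delta_pos": [0.2,0.05,0],"dr": [0,0,0],"fingers": -1}])

```text
time: 7.02
tool_pos: [0.5587, 0.0114, 0.2181]
tool_rot: [-3.141, 0.0, -2.125]
contact_force: [-0.4, 0.3, 0.3]
opening: 0.0625
grip_force: 0.0
```

Call:
step_arm(increments=[{"delta_pos": [0,0,0],"dr": [0,0,0],"fingers": -1},{"delta_pos": [0,0,-2],"dr": [0,0,0],"fingers": -1},{"delta_pos": [0,0,-5],"dr": [0,0,0],"fingers": -1},{"delta_pos": [0,0,-10],"dr": [0,0,0],"fingers": -1},{"delta_pos": [0,0,-14],"dr": [0,0,0],"fingers": -1}])

```text
time: 7.65
tool_pos: [0.5586, 0.0112, 0.3597]
tool_rot: [-3.14, 0.001, -2.126]
contact_force: [1.4, 0.4, 0.5]
opening: 0.0918
grip_force: 0.0
```

Run:
```python
from h import *
a,p=grab('scene','s2.png');w,q=grab('wrist','w2.png');t,_=grab('top','t2.png')
x=np.hstack([cv2.resize(a[140:290,90:310],(400,273)),cv2.resize(t[60:300,190:446],(400,273))])
y=np.hstack([cv2.resize(w,(400,300)),cv2.resize(cv2.imread('pics/s1.png')[140:290,90:310][:,:,::-1],(400,300))])
cv2.imwrite('pics/c4.png',cv2.convertScaleAbs(np.vstack([x,y])[:,:,::-1],alpha=1.3))
# blue mug drift check (scene & top)
for f in ('s1','s2','t1','t2'):
    m=cv2.inRange(cv2.cvtColor(cv2.imread(f'pics/{f}.png'),cv2.COLOR_BGR2HSV),(108,150,30),(130,255,255))
    n,l,st,c=cv2.connectedComponentsWithStats(m);i=1+st[1:,4].argmax();print(f,st[i],c[i].round(1))
for z in (.239,.253):
  for f,pp in (('s2','scene'),):
    P=viewer.camera_params(pp);T=np.linalg.inv(P['T']);X=T[:3,:3]@[.5575,.0095,z]+T[:3,3];s=X[:2]/X[2];s=s*(1+P['k1']*s@s);print(z,'expected knob top px',(np.array(P['K'])@[*s,1])[:2].round(1))
m=cv2.inRange(cv2.cvtColor(a,cv2.COLOR_RGB2HSV),(8,150,90),(25,255,255))
n,l,st,c=cv2.connectedComponentsWithStats(m)
for i in range(1,n):
    if st[i,4]>60 and st[i,0]<300: print(st[i],c[i].round(1))
```

```text
s1 [ 237  208   59   56 2060] [259. 235.]
s2 [ 237  211   58   53 1883] [259.2 237.1]
t1 [ 221  159   51   44 1355] [250.6 179.8]
t2 [161 184  28  36 594] [173.9 198.6]
0.239 expected knob top px [195.5 141.1]
0.253 expected knob top px [194.8 133.8]
[191 140  14  14 127] [197.2 145.6]
[144 162  20  19 212] [152.8 168.5]
[231 191  52  17 200] [256.3 201.9]
[149 220  31  18 334] [164.9 229.6]
```

View pics/c4.png

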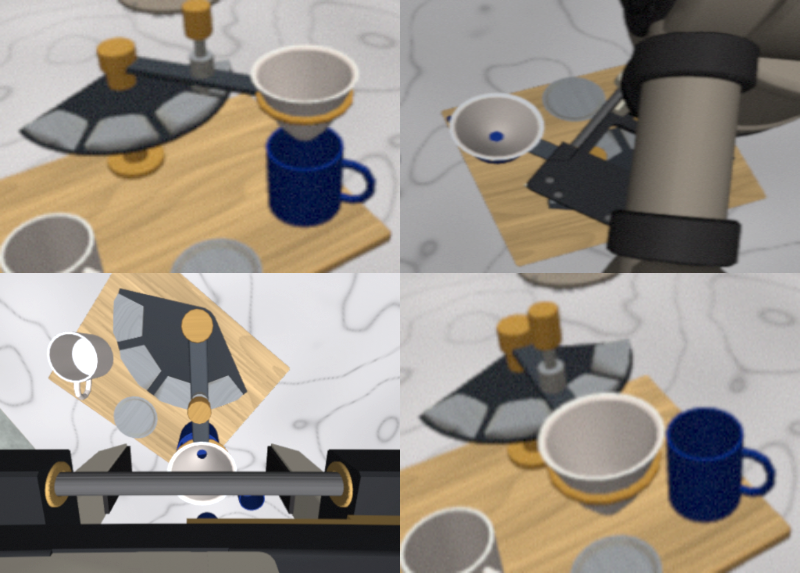

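The dripper is over the blue mug, seen at crop (305,90), and the mug has not moved. The knob's height isn't clear here because the crop cuts off its top, so I'll enlarge it.

Run:
```python
from h import *
s=cv2.imread('pics/s2.png');r=cv2.imread('pics/s1.png')
c=np.hstack([cv2.resize(r[135:215,135:215],(400,400),interpolation=3),cv2.resize(s[120:200,160:240],(400,400),interpolation=3)])
cv2.imwrite('pics/c5.png',cv2.convertScaleAbs(c,alpha=1.5))
P=viewer.camera_params('scene');T=np.linalg.inv(P['T'])
def px(x):
    X=T[:3,:3]@x+T[:3,3];s=X[:2]/X[2];s=s*(1+P['k1']*s@s);return (np.array(P['K'])@[*s,1])[:2]
for n,xy,o in (('before',(.6022,-.0411),(135,135)),('after',(.5583,.0105),(160,120))):
  for z in (.205,.219,.239,.253): print(n,z,((px([*xy,z])-o)*5).round())
```

```text
before 0.205 [175. 195.]
before 0.219 [169. 159.]
before 0.239 [161. 106.]
before 0.253 [155.  68.]
after 0.205 [189. 191.]
after 0.219 [186. 157.]
after 0.239 [181. 106.]
after 0.253 [177.  70.]
```

View pics/c5.png

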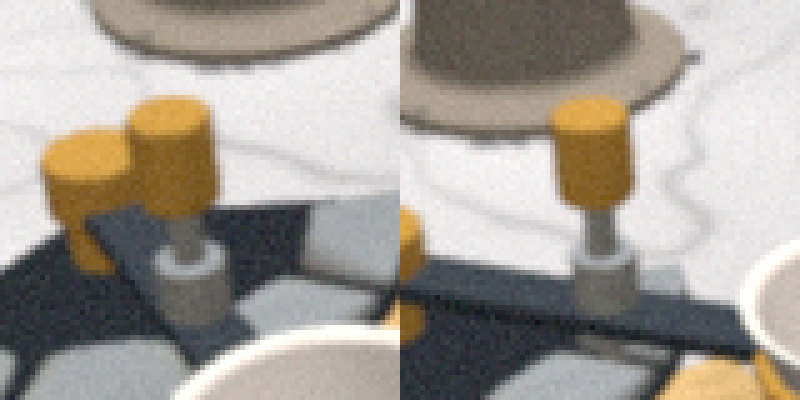

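Run:
```python
from h import *
from scipy.ndimage import gaussian_filter1d
N=[viewer.read_camera('scene').astype(float) for _ in range(6)];s=np.mean(N,0);r=cv2.imread('pics/s1.png')[:,:,::-1].astype(float)
P=viewer.camera_params('scene');T=np.linalg.inv(P['T'])
def px(x):
    X=T[:3,:3]@x+T[:3,3];q=X[:2]/X[2];q=q*(1+P['k1']*q@q);return (np.array(P['K'])@[*q,1])[:2]
for n,im,c in (('before',r,(168,172)),('after',s,(196,201))):
    col=im[145:195,c[0]:c[1]].mean(1);sat=col[:,0]-col[:,2]
    print(n,'sat',sat.round().astype(int).tolist());print('  gray',col.mean(1).round().astype(int).tolist()) 
for n,xy in (('b',(.6022,-.0411)),('a',(.5583,.0105))):
    print(n,[px([*xy,z])[1].round(1) for z in (.185,.205,.239)])
```

```text
before sat [14, 8, 4, 2, 2, 2, 1, 2, 8, 52, 92, 96, 98, 95, 95, 94, 84, 73, 62, 60, 62, 62, 63, 62, 60, 65, 61, 60, 62, 58, 62, 63, 60, 33, 8, 3, 3, 2, 0, 3, 0, 1, -1, -4, -5, 1, 6, 6, 5, 4]
  gray [73, 71, 116, 148, 159, 157, 159, 158, 153, 125, 104, 104, 102, 104, 104, 102, 88, 70, 60, 60, 58, 59, 59, 60, 62, 57, 59, 60, 60, 60, 58, 60, 55, 59, 59, 62, 60, 61, 62, 72, 81, 85, 94, 110, 110, 90, 69, 62, 64, 65]
after sat [92, 77, 65, 63, 63, 62, 63, 61, 62, 63, 62, 61, 61, 61, 63, 60, 46, 17, 6, 4, 4, 4, 4, 3, 2, 1, -2, -3, 1, 3, 5, 5, 5, 5, 5, 5, 4, 1, -5, -7, -7, -3, 1, 3, 3, 1, 0, -3, -5, -4]
  gray [99, 77, 64, 61, 60, 61, 60, 61, 60, 60, 60, 60, 61, 60, 58, 59, 63, 74, 80, 82, 83, 81, 82, 79, 80, 83, 98, 110, 93, 72, 66, 66, 66, 67, 67, 66, 66, 62, 50, 36, 26, 32, 53, 64, 57, 55, 85, 114, 118, 117]
b [np.float64(183.8), np.float64(173.9), np.float64(156.3)]
a [np.float64(167.7), np.float64(158.2), np.float64(141.2)]
```

The gap between knob and collar is 10.6 px now and was 10.4 px at the start. The knob's top row also fits the home height of 0.239 m, where a 14 mm hang-up would shift it 7 px. So the pin is home, the mug hasn't moved and the gripper is clear. I'm handing in.

```bash
python3 -c "
from cell import robot
print(robot.hand_in())"
```

```text
the job is handed in; nothing more can be done
None
```

I swung the stand's arm to the +40° hole and handed the job in: the camera puts the pin home to about 1 mm, the dripper is over the blue mug, the mug hasn't moved, and the gripper is clear.

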